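# Roll a vial up the loading ramp and hold it on the sprung stop

## Robot

A 6-joint arm with a two-finger parallel gripper is mounted at the origin on a cart in front of the work surface, level with it; the furniture and walls round the work are solid. World frame = base frame: x ahead of the robot, y to its left, z up, the work surface at z = 0. Lengths are in m, angles in rad, forces in N, time in s.
With the tool pointing down it reaches from about 0.35 to 0.85 m from the base axis. Payload 8.1 kg.
Tool frame: the origin (TCP) lies between the finger pads; the fingertips stand 14 mm ahead of it and the grasp point (between the pads) lies 5 mm behind it; z points along the fingers, y is the line along which they close (so a half turn about z gives the same grasp; the last joint's range is limited). The gripper opens to 93 mm and grips with 3 to 60 N. Pads are 15 mm wide; open, the fingers measure 128 mm over their backs; the gripper's body (75 mm by 188 mm) begins 65 mm behind the grasp point.
Start: joints at [1.089, 0.13, 1.488, -0, 1.523, -0.085], TCP at [0.232, 0.553, 0.233] pointing down, gripper open.
Joint ranges: [-2.96, 2.96], [-0.89, 2.26], [0.02, 2.5], [-1.34, 4.48], [0, 2.73], [-2.66, 2.66]. Speed limits (rad/s): [2.39, 2.39, 2.79, 3.14, 3.14, 3.14].

## Interface

Orientations are given as a rotation vector (axis times angle).
In Python, from plant import robot gives the robot as it stands.
- The arm moves only by the tool arm_command, never from a script. Its argument "targets" is a list of rows, each an object of numbers: "x", "y", "z": the shift along the world's x, y, z in units of 500 mm (1.0 is 500 mm); "rx", "ry", "rz": the turn, a rotation vector about the world's x, y, z in units of 2 rad (1.0 is 2 rad); "claw": the closure in counts, from 0 (fully open) to 255 (shut). In form: [{"x": .., "y": .., "z": .., "rx": .., "ry": .., "rz": .., "claw": ..}, ...]. A call has 1 to 10 rows; each row is the pose to reach, as a shift and turn from the pose commanded when the call began; what a row does not reach only later rows make up. A row lasts 1/12 s, in which the tool goes at most 41.7 mm and 7.16 degrees, less where a joint would pass 70% of its speed; a pose out of reach is approached as far as the arm can. A call with a number of a shift or a turn outside -1 to 1 is refused whole. A call with a gripper value outside its range is refused whole. The fingers move at their own pace and stop on an object; "squeeze" is the grip in N (left out, the last holds). Time passes only in rows, so rows that repeat a pose let the fingers close. It gives the time, the measured TCP pose, the force, the opening and the grip force at its end, in the units of the state.
- robot.read_state(): the state, without advancing time (a new reading comes with each control period).
- robot.read_camera(name): name is "scene" or "top" or "wrist"; returns (picture, depth): 420x560x3 uint8, red, green, blue; 420x560 float32, m along the optical axis (not along the pixel's ray), 0 where there is no reading.
- robot.get_calibration(name): a dict with "intrinsics" (3x3 intrinsics, pixels), "origin" and "orientation" of the camera in the world. Camera axes: x right, y up, looking along -z (the intrinsics and any distortion apply to the point x, -y, -z); pixel columns grow to the right and rows downward; lengths in m; the calibration is good to about 2 mm. A picture is of the moment at which its call begins: read the wrist's pose just before it. get_calibration takes no time and is no camera call; for the wrist camera it gives the pose at the moment of the call.
- robot.close_job(): hands the job in; it is judged then, once.
The state is a dict: "t": time; "q": joint angles; "dq": joint speeds; "joint_torque": joint torques, N m; "tool_pos": TCP position; "orientation": TCP orientation; "force": force on the tool from outside, world axes, zero at the start; "wrist_torque": the same for the moment, N m; "opening": finger opening in m; "gripper_force": force on a finger pad.
Only numpy, scipy, OpenCV 4.12 (cv2) and the standard library are available. Lean on these libraries where they do the work, as an engineer would, in place of code of your own. Each camera call takes 0.05 s, during which the arm holds its last target. There are 200 camera calls.

## Task

Push the vial that lies at the foot of the reader's ramp up the slope with the fingertips, without gripping or lifting it and without letting it roll back down, until it presses the orange sprung stop plate in by more than half of its travel. Press gently, do not ram it, and finish holding the vial there: the program ends with the fingers still pushing it against the plate. Leave everything else on the table where it is.

Things in the scene. Friction and masses are not known exactly. Their poses are not given: they have to be found in the camera images.
- reader: fixed vial reader, 288x106 mm: flat grey apron, dark ramp, white housing (66 mm high, x 120 to 170 mm). Origin: on the table, mid width; x level, in the direction up the ramp (away from the robot, give or take its yaw), z up. Apron x -118 to -38 mm, surface 6 mm above the table, with a lip 10 mm above the table at its near end; the ramp begins at x = -40 mm and rises 8 degrees.
- ramp: the reader's dark sloped deck, 150 mm long, 8 degrees. Origin: on its surface at the foot, mid width, 6 mm above the table; x up the slope, y across (level), z square to it. Lane 96 mm wide on deck and apron between guides 5 mm thick that stand 9 mm above the surface. Face of the stop plate at x = 130 mm when out, 146 mm when fully in.
- vial: lying clear sample vial with a white crimp cap, 76 mm long, rolls as a plain cylinder of radius 11.3 mm over its whole length, about 26 g. Origin: on its axis at the bottom end; z along its axis to the cap, about along the ramp's y. It starts on the flat apron across the lane, axis 17.3 mm above the table, and rolls freely; pushed off-centre it swings round.
- vial_mid (a point): the point on the vial's axis halfway along it
- stop_plate (a joint): how far the orange stop plate is pressed in along the ramp's x: 0 out, 0.016 m fully in (rigid stop). Its spring takes about 1 N to start and 3 N fully in, and pushes the plate (and the vial) back out.
- plate_face (a point): middle of the orange plate's face, 11.3 mm above the deck; the plate is 70 mm wide, reaches from 2.5 to 30 mm above the deck, and moves with the joint
- spare_vial: bystander: a vial of the same kind that stands upright on the table left of the reader, 76 mm high; origin at its underside
- tape: bystander: beige tape roll lying flat left of the reader, 105 mm across, 25 mm high; origin at its underside
- timer: bystander: white timer 66x66x19 mm right of the reader; origin at its underside
- wash_small: bystander: white bottle with a red cap, 52 mm diameter, 120 mm high, right of the reader; origin at its underside

How it is judged:
On the way:
1. the vial is on the slope, pushed by the fingers (x of vial_mid in the frame of ramp between 0.03 and 0.11 m and contact force between the fingers and vial above 0.02 N), for 0.1 s.
At the end, for the whole second after the job is handed in: The vial lies on the deck (axis 6 to 18 mm above it, within 0.15 rad of square to the ramp), presses the orange plate in by more than 8 of its 16 mm, and is held there at rest (slower than 10 mm/s) by the fingers with more than 0.5 N; bystanders within 20 mm of where they were (value of joint stop_plate above 0.008 m and x of vial_mid in the frame of ramp above 0.123 m and z of vial_mid in the frame of ramp between 0.006 and 0.018 m and angle between the z axis of vial and the y axis of ramp, either way round below 0.15 rad and contact force between the fingers and vial above 0.5 N and linear speed of vial below 0.01 m/s and distance of each of timer, wash_small, spare_vial, tape from where it was at the start of the episode below 0.02 m); the arm keeps its last pose, push and grip.
It fails at once if the vial rolls free on the slope (faster than 0.2 m/s with no finger on it) (x of vial_mid in the frame of ramp above 0.015 m and contact force between the fingers and vial below 0.01 N and linear speed of vial above 0.2 m/s).
It fails at once if the vial is lifted (its axis more than 28 mm above the plane of the deck) or stood up (z of vial_mid in the frame of ramp above 0.028 m or angle between vial's own z axis and vertical below 1.1 rad or angle between vial's own z axis and vertical above 2.04 rad).
It fails at once if the vial is gripped or rammed (more than 20 N from the fingers) (contact force between the fingers and vial above 20 N).
It fails at once if a bystander is pushed away or knocked over (distance of any of timer, wash_small, spare_vial, tape from where it was at the start of the episode above 0.02 m or angle between any of timer, wash_small, spare_vial, tape's own z axis and vertical above 0.4 rad).
It also fails if it takes over 40 s, if anything falls off the work surface, if the arm or the gripper's body presses on something with over 40 N, if the wrist force passes 120 N, or if a joint passes its speed limit or range.

## Working session

There is one attempt and no reset: what is moved stays moved. The work goes in short steps, Python scripts to look and compute and a tool call to move; the robot and the scene stay as the last step left them, time stands still between calls to the robot, and variables do not carry over. Pictures are saved under pics/ and viewed, at most 10 in all, crops included, and the job is handed in when it is done.

Besides the shell and the picture viewer there is one more tool, called after "Request:" as name([rows], argument=value, ...), one row to a line, values as JSON. arm_command: Moves the arm, as the interface text tells. Shifts and turns lie within -1 to 1; 1 stands for 500 mm of shift or 2 rad of turn. Its arguments: {"type":"object","properties":{"targets":{"type":"array","items":{"type":"object","properties":{"x":{"type":"number","minimum":-1,"maximum":1},"y":{"type":"number","minimum":-1,"maximum":1},"z":{"type":"number","minimum":-1,"maximum":1},"rx":{"type":"number","minimum":-1,"maximum":1},"ry":{"type":"number","minimum":-1,"maximum":1},"rz":{"type":"number","minimum":-1,"maximum":1},"claw":{"type":"number"}}}},"squeeze":{"type":"number"}},"required":["targets"]}

```bash
mkdir -p pics; ls; python3 - <<'E'
from plant import robot
import cv2, numpy as np
s=robot.read_state();print(s['t'],s['tool_pos'],s['orientation'],s['opening'],s['force'])
for n in ("top","scene"):
    c=robot.get_calibration(n);p,d=robot.read_camera(n)
    np.savez(f"{n}0.npz",p=p,d=d,K=c['intrinsics'],o=c['origin'],R=c['orientation'])
    print(n,c)
    cv2.imwrite(f"pics/{n}0.png",p[:,:,::-1])
E
```

```text
pics
0.0 [0.23157493 0.55290836 0.23159186] [-6.19043202e-01 -3.07943291e+00  2.81179820e-03] 0.09317076262542594 [-0.8169927  -0.80098241 -0.11541135]
top {'intrinsics': array([[429.45080477,   0.        , 276.03564535],
       [  0.        , 429.45080477, 203.7891461 ],
       [  0.        ,   0.        ,   1.        ]]), 'origin': array([ 0.45069105, -0.0881064 ,  1.10762119]), 'orientation': array([ 0.08880055, -0.07367524, -1.56550814])}
scene {'intrinsics': array([[482.72787021,   0.        , 280.44470847],
       [  0.        , 482.72787021, 215.09068361],
       [  0.        ,   0.        ,   1.        ]]), 'origin': array([-0.12704437, -0.42410647,  0.72133302]), 'orientation': array([ 0.7512763 , -0.46778845, -0.99106456])}
```

View pics/top0.png

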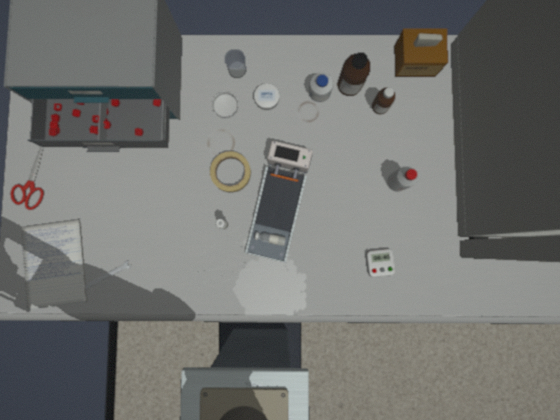

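View pics/scene0.png

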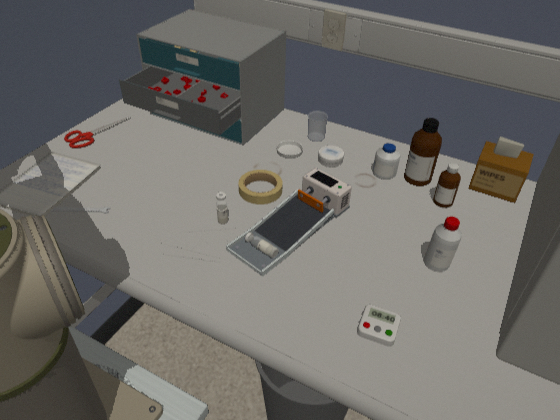

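The top view shows the reader running from its apron end at about (267,258) to the housing at (290,152). The vial is at (270,239), the orange plate at (285,177), the spare vial at (221,223) and the tape at (230,171). Next I'll turn these pixels into world positions.

```bash
cat > h.py <<'E'
import numpy as np, cv2
from scipy.spatial.transform import Rotation as Ro
def cloud(d,K,o,R):
    v,u=np.mgrid[:d.shape[0],:d.shape[1]]
    c=np.stack([(u-K[0,2])/K[0,0]*d,-(v-K[1,2])/K[1,1]*d,-d],-1)
    return c@Ro.from_rotvec(R).as_matrix().T+o
def ray(uv,z,K,o,R):
    M=Ro.from_rotvec(R).as_matrix(); r=M@np.array([(uv[0]-K[0,2])/K[0,0],-(uv[1]-K[1,2])/K[1,1],-1])
    return o+r*(z-o[2])/r[2]
E
python3 - <<'E'
from h import *
f=np.load('top0.npz');p=f['p'];a=(f['K'],f['o'],f['R']);C=cloud(f['d'],*a)
big=cv2.resize(p[130:280,200:330],None,fx=4.6,fy=4,interpolation=cv2.INTER_CUBIC)
big=cv2.resize(p[130:280,200:330],None,fx=4,fy=4,interpolation=cv2.INTER_CUBIC)
cv2.imwrite('pics/crop.png',np.clip(big[:,:,::-1]*1.6,0,255).astype(np.uint8))
hsv=cv2.cvtColor(p,cv2.COLOR_RGB2HSV)
m=np.zeros(p.shape[:2],bool);m[140:265,240:320]=1
o=m&(hsv[...,0]<15)&(hsv[...,1]>150)&(hsv[...,2]>80)
print('orange',o.sum(),C[o].mean(0),C[o].min(0),C[o].max(0))
dk=(m&(hsv[...,2]<75)).astype(np.uint8)
n,l,st,ce=cv2.connectedComponentsWithStats(dk)
i=1+np.argmax(st[1:,4]);k=cv2.morphologyEx((l==i).astype(np.uint8),cv2.MORPH_OPEN,np.ones((5,5)))
cs=max(cv2.findContours(k,0,2)[0],key=cv2.contourArea)
r=cv2.minAreaRect(cs);print(r,[C[int(q[1]),int(q[0])] for q in cv2.boxPoints(r)])
pts=C[k>0];A=np.c_[pts[:,:2],np.ones(len(pts))];pl=np.linalg.lstsq(A,pts[:,2],rcond=None)[0];print('plane',pl,np.degrees(np.arctan(np.hypot(*pl[:2]))),np.arctan2(pl[1],pl[0]))
for u,v in((270,239),(262,238),(280,240),(221,223),(230,171),(267,255)):print(u,v,C[v,u])
z=C[...,2];h=(m&(z>.045)&(z<.09));print('housing',h.sum(),[ (C[int(q[1]),int(q[0])]) for q in cv2.boxPoints(cv2.minAreaRect(np.argwhere(h)[:,::-1].astype(np.float32)))])
E
```

```text
orange 47 [ 0.62728711 -0.09747621  0.05121251] [ 0.61937486 -0.12946362  0.02095538] [ 0.63482392 -0.06487368  0.05754001]
((278.3180236816406, 202.3983612060547), (35.15753936767578, 49.6442756652832), 13.240517616271973) [array([ 0.51777901, -0.02350009,  0.00776137]), array([ 0.63852262, -0.05166808,  0.03071027]), array([ 0.61971157, -0.14095374,  0.02118929]), array([ 0.49780683, -0.11080006,  0.00324322])]
plane [-0.11425675 -0.10267815  0.07248128] 8.733194639018668 -2.4095175112740717
270 239 [ 0.47393328 -0.06280865  0.03247889]
262 238 [ 0.47646075 -0.04260383  0.02750521]
280 240 [ 0.47159206 -0.08777669  0.03014068]
221 223 [0.51115734 0.05493746 0.07172167]
230 171 [ 6.51590859e-01  4.36499987e-02 -3.95322909e-05]
267 255 [ 0.43383025 -0.05476514  0.00579023]
housing 982 [array([ 6.49050593e-01, -4.27730179e-02,  5.70911760e-04]), array([ 0.73856085, -0.06307488, -0.00488438]), array([ 0.71096294, -0.17372708, -0.00122251]), array([ 0.61535461, -0.14795691,  0.03291127])]
```

View pics/crop.png

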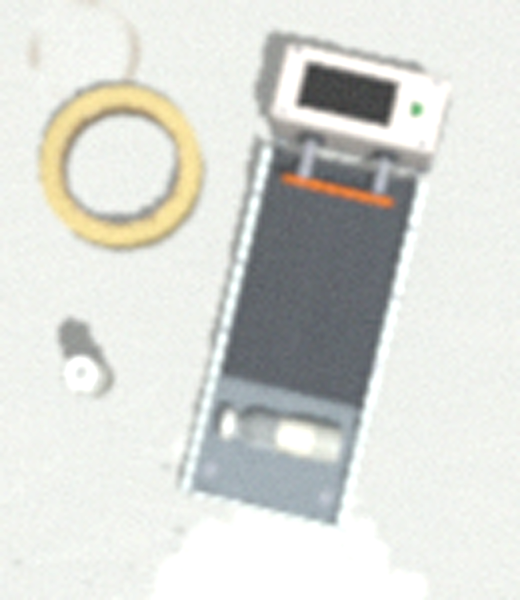

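The crop (4x, offset 200,130) shows the apron/ramp edge from (222,377) to (362,410), the near lip from (188,490) to (338,523) and the plate's top edge from (285,178) to (393,203). The vial lies with its cap at (222,425) and its bottom at (340,445).

```bash
python3 - <<'E'
from h import *
f=np.load('top0.npz');a=(f['K'],f['o'],f['R'])
g=lambda u,v,z:ray((u/4+200-.4,v/4+130-.4),z,*a)
P={}
for n,l,r,z in(('foot',(222,377),(362,410),.006),('lip',(188,490),(338,523),.010),('plate',(285,178),(393,203),.006+.13*np.sin(.14)+.03),('vial',(222,425),(340,445),.0173),('houstop',(290,45),(450,82),.066),('housfront',(275,128),(430,165),.066)):
    A,B=g(*l,z),g(*r,z);d=A-B;print(n,A[:2].round(4),B[:2].round(4),'mid',((A+B)/2)[:2].round(4),'len',np.hypot(*d[:2]).round(4),'yaw deg',np.degrees(np.arctan2(-d[0],d[1])).round(2))
    P[n]=(A+B)/2
for q in('plate','houstop'):
    d=P[q]-P['lip'];print(q,np.hypot(*d[:2]),np.degrees(np.arctan2(d[1],d[0])))
E
```

```text
foot [ 0.5131 -0.0237] [ 0.4923 -0.1136] mid [ 0.5027 -0.0686] len 0.0922 yaw deg -13.03
lip [ 0.441 -0.003] [ 0.4206 -0.0983] mid [ 0.4308 -0.0507] len 0.0975 yaw deg -12.06
plate [ 0.6342 -0.0645] [ 0.6187 -0.1316] mid [ 0.6265 -0.098 ] len 0.0688 yaw deg -13.03
vial [ 0.4821 -0.0246] [ 0.4697 -0.0994] mid [ 0.4759 -0.062 ] len 0.0758 yaw deg -9.36
houstop [ 0.7155 -0.0674] [ 0.6924 -0.1663] mid [ 0.704  -0.1169] len 0.1016 yaw deg -13.17
housfront [ 0.6633 -0.0584] [ 0.6405 -0.1538] mid [ 0.6519 -0.1061] len 0.0981 yaw deg -13.48
plate 0.2013084687206021 -13.61202006823542
houstop 0.28108363765986 -13.623095793079047
```

```bash
python3 - <<'E'
from h import *
from plant import robot
s=robot.read_state();M=Ro.from_rotvec(s['orientation']).as_matrix();print(M.round(3))
y=np.radians(-13.3);n=np.array([-np.sin(y),np.cos(y),0]);u=np.array([np.cos(y),np.sin(y),0])
for sg in(1,-1):
    T=np.c_[np.cross(sg*n,[0,0,-1]),sg*n,[0,0,-1]];r=Ro.from_matrix(T@M.T).as_rotvec();print(sg,r,r/2,T[:,0])
E
```

```text
[[-0.922  0.387 -0.001]
 [ 0.387  0.922 -0.001]
 [ 0.    -0.002 -1.   ]]
1 [ 0.00151012 -0.00064922  0.16471296] [ 0.00075506 -0.00032461  0.08235648] [-0.97317887  0.23004974  0.        ]
-1 [-9.68510985e-04 -2.25281341e-03 -2.97687871e+00] [-4.84255492e-04 -1.12640670e-03 -1.48843935e+00] [ 0.97317887 -0.23004974  0.        ]
```

Request:
arm_command([
  {"x":0.026,"y":-0.075,"z":0,"rz":0.01,"claw":173},
  {"x":0.052,"y":-0.15,"z":0,"rz":0.02,"claw":173},
  {"x":0.078,"y":-0.225,"z":0,"rz":0.03,"claw":173},
  {"x":0.104,"y":-0.3,"z":0,"rz":0.04,"claw":173},
  {"x":0.13,"y":-0.375,"z":0,"rz":0.05,"claw":173},
  {"x":0.156,"y":-0.45,"z":0,"rz":0.06,"claw":173},
  {"x":0.182,"y":-0.525,"z":0,"rz":0.07,"claw":173},
  {"x":0.212,"y":-0.6,"z":0,"rz":0.0824,"claw":173},
  {"x":0.212,"y":-0.6,"z":0,"rz":0.0824,"claw":173},
])

```text
schema error: expected keys x, y, z, rx, ry, rz, claw
```

Request:
arm_command([
  {"x":0.026,"y":-0.075,"z":0,"claw":173},
  {"x":0.052,"y":-0.15,"z":0,"claw":173},
  {"x":0.078,"y":-0.225,"z":0,"claw":173},
  {"x":0.104,"y":-0.3,"z":0,"claw":173},
  {"x":0.13,"y":-0.375,"z":0,"claw":173},
  {"x":0.156,"y":-0.45,"z":0,"claw":173},
  {"x":0.182,"y":-0.525,"z":0,"claw":173},
  {"x":0.206,"y":-0.6,"z":-0.05,"claw":173},
  {"x":0.206,"y":-0.616,"z":-0.1,"claw":173},
  {"x":0.206,"y":-0.616,"z":-0.1,"claw":173},
])

```text
schema error: expected keys x, y, z, rx, ry, rz, claw
```

Request:
arm_command([
  {"x":0.052,"y":-0.15,"z":0,"rx":0,"ry":0,"rz":0.02,"claw":173},
  {"x":0.104,"y":-0.3,"z":0,"rx":0,"ry":0,"rz":0.04,"claw":173},
  {"x":0.156,"y":-0.45,"z":0,"rx":0,"ry":0,"rz":0.06,"claw":173},
  {"x":0.212,"y":-0.6,"z":0,"rx":0,"ry":0,"rz":0.0824,"claw":173},
  {"x":0.212,"y":-0.6,"z":0,"rx":0,"ry":0,"rz":0.0824,"claw":173},
  {"x":0.212,"y":-0.6,"z":0,"rx":0,"ry":0,"rz":0.0824,"claw":173},
  {"x":0.212,"y":-0.6,"z":0,"rx":0,"ry":0,"rz":0.0824,"claw":173},
  {"x":0.212,"y":-0.6,"z":0,"rx":0,"ry":0,"rz":0.0824,"claw":173},
  {"x":0.212,"y":-0.6,"z":0,"rx":0,"ry":0,"rz":0.0824,"claw":173},
])

```text
t: 0.85
tool_pos: [0.3391, 0.2494, 0.2324]
orientation: [0.37, 3.119, -0.003]
force: [-0.8, 0.1, 0.5]
opening: 0.0379
gripper_force: 0.0
```

Request:
arm_command([
  {"x":0.206,"y":-0.616,"z":0,"rx":0,"ry":0,"rz":0,"claw":173},
  {"x":0.206,"y":-0.616,"z":0,"rx":0,"ry":0,"rz":0,"claw":173},
  {"x":0.206,"y":-0.616,"z":0,"rx":0,"ry":0,"rz":0,"claw":173},
  {"x":0.206,"y":-0.616,"z":0,"rx":0,"ry":0,"rz":0,"claw":173},
  {"x":0.206,"y":-0.616,"z":0,"rx":0,"ry":0,"rz":0,"claw":173},
  {"x":0.206,"y":-0.616,"z":0,"rx":0,"ry":0,"rz":0,"claw":173},
  {"x":0.206,"y":-0.616,"z":0,"rx":0,"ry":0,"rz":0,"claw":173},
  {"x":0.206,"y":-0.616,"z":0,"rx":0,"ry":0,"rz":0,"claw":173},
  {"x":0.206,"y":-0.616,"z":-0.08,"rx":0,"ry":0,"rz":0,"claw":173},
  {"x":0.206,"y":-0.616,"z":-0.08,"rx":0,"ry":0,"rz":0,"claw":173},
])

```text
t: 1.68
tool_pos: [0.438, -0.0553, 0.1864]
orientation: [-0.368, -3.111, -0.002]
force: [-1.3, -0.4, -2.1]
opening: 0.0298
gripper_force: 0.0
```

```bash
python3 - <<'E'
from h import *
from plant import robot
s=robot.read_state();print(s['t'],s['tool_pos'],s['orientation'],s['opening'],s['force'])
c=robot.get_calibration('wrist');p,d=robot.read_camera('wrist')
np.savez("wrist1.npz",p=p,d=d,K=c['intrinsics'],o=c['origin'],R=c['orientation'])
cv2.imwrite("pics/w1.png",p[:,:,::-1]);print(c)
E
```

```text
1.6833 [ 0.43799859 -0.05525685  0.18641307] [-3.68134990e-01 -3.11111853e+00 -1.92749155e-03] 0.029839918841484927 [-1.29579039 -0.38780805 -2.10132338]
{'intrinsics': array([[289.57032965,   0.        , 278.56372304],
       [  0.        , 289.57032965, 211.38411382],
       [  0.        ,   0.        ,   1.        ]]), 'origin': array([ 0.35831283, -0.03670666,  0.34020536]), 'orientation': array([-0.24615417, -0.19538196,  1.32649446])}
```

View pics/w1.png

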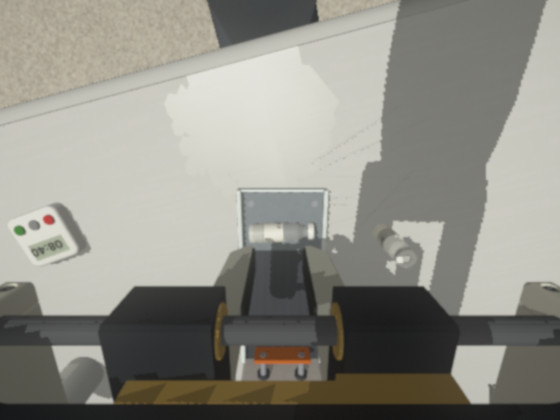

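The wrist view shows the apron lip at row ≈189 between columns 238 and 327. The vial runs from (249,235) to (316,231), just ahead of the fingers and clear of them, with the orange plate at (283,355).

```bash
python3 - <<'E'
from h import *
f=np.load('wrist1.npz');a=(f['K'],f['o'],f['R'])
y=np.radians(-13.3);u=np.array([np.cos(y),np.sin(y)]);n=np.array([-u[1],u[0]]);F=np.array([.5027,-.0686])
for nm,q,z in(('lipR',(238,189),.01),('lipL',(327,189),.01),('vial bot',(249,235),.0173),('vial cap',(316,231),.0173),('vial back edge',(283,222),.0173),('plate L',(312,356),.05),('plate R',(253,356),.05)):
    P=ray(q,z,*a)[:2];print(nm,P.round(4),'ramp x,y',((P-F)@u).round(4),((P-F)@n).round(4))
P=np.array([.438,-.0553]);print('tcp',(P-F)@u,(P-F)@n)
E
```

```text
lipR [ 0.4173 -0.099 ] ramp x,y -0.0761 -0.0493
lipL [0.4414 0.0017] ramp x,y -0.0758 0.0543
vial bot [ 0.4731 -0.1001] ramp x,y -0.0216 -0.0375
vial cap [ 0.4866 -0.0213] ramp x,y -0.0265 0.0423
vial back edge [ 0.4665 -0.0569] ramp x,y -0.0379 0.0031
plate L [ 0.6334 -0.0598] ramp x,y 0.1252 0.0387
plate R [ 0.6165 -0.1304] ramp x,y 0.125 -0.034
tcp -0.06602433457327943 -0.0019409389881350986
```

Request:
arm_command([
  {"x":0.002,"y":0.006,"z":-0.07,"rx":0,"ry":0,"rz":0,"claw":173},
  {"x":0.002,"y":0.006,"z":-0.14,"rx":0,"ry":0,"rz":0,"claw":173},
  {"x":0.002,"y":0.006,"z":-0.21,"rx":0,"ry":0,"rz":0,"claw":173},
  {"x":0.002,"y":0.006,"z":-0.25,"rx":0,"ry":0,"rz":0,"claw":173},
  {"x":0.002,"y":0.006,"z":-0.28,"rx":0,"ry":0,"rz":0,"claw":173},
  {"x":0.002,"y":0.006,"z":-0.28,"rx":0,"ry":0,"rz":0,"claw":173},
  {"x":0.002,"y":0.006,"z":-0.28,"rx":0,"ry":0,"rz":0,"claw":173},
  {"x":0.002,"y":0.006,"z":-0.28,"rx":0,"ry":0,"rz":0,"claw":173},
])

```text
t: 2.4
tool_pos: [0.4434, -0.0512, 0.0548]
orientation: [0.362, 3.118, -0.0]
force: [0.5, 0.6, 0.1]
opening: 0.03
gripper_force: 0.0
```

```bash
cat > st.py <<'E'
from h import *
from plant import robot
s=robot.read_state();y=np.radians(-13.3);u=np.array([np.cos(y),np.sin(y)]);n=np.array([-u[1],u[0]]);F=np.array([.5027,-.0686])
d=s['tool_pos'][:2]-F;print(s['t'],s['tool_pos'].round(4),s['orientation'].round(4),'ramp xy',(d@u).round(4),(d@n).round(4),'F along',(s['force'][:2]@u).round(2),'lat',(s['force'][:2]@n).round(2),'z',s['force'][2].round(2))
M=Ro.from_rotvec(s['orientation']).as_matrix();print('tool y',M[:,1].round(3),'z',M[:,2].round(3))
E
python3 st.py
```

```text
2.4 [ 0.4434 -0.0512  0.0548] [ 3.6150e-01  3.1182e+00 -3.0000e-04] ramp xy -0.0618 0.0033 F along 0.34 lat 0.75 z 0.13
tool y [0.229 0.973 0.   ] z [ 0.002 -0.    -1.   ]
```

Request:
arm_command([
  {"x":-0.001,"y":-0.004,"z":-0.025,"rx":0,"ry":0,"rz":0,"claw":173},
  {"x":-0.001,"y":-0.004,"z":-0.045,"rx":0,"ry":0,"rz":0,"claw":173},
  {"x":-0.001,"y":-0.004,"z":-0.054,"rx":0,"ry":0,"rz":0,"claw":173},
  {"x":-0.001,"y":-0.004,"z":-0.054,"rx":0,"ry":0,"rz":0,"claw":173},
  {"x":0.003,"y":-0.005,"z":-0.054,"rx":0,"ry":0,"rz":0,"claw":173},
  {"x":0.007,"y":-0.006,"z":-0.054,"rx":0,"ry":0,"rz":0,"claw":173},
  {"x":0.011,"y":-0.007,"z":-0.054,"rx":0,"ry":0,"rz":0,"claw":173},
  {"x":0.015,"y":-0.008,"z":-0.054,"rx":0,"ry":0,"rz":0,"claw":173},
  {"x":0.019,"y":-0.009,"z":-0.054,"rx":0,"ry":0,"rz":0,"claw":173},
  {"x":0.019,"y":-0.009,"z":-0.054,"rx":0,"ry":0,"rz":0,"claw":173},
])

```text
t: 3.23
tool_pos: [0.452, -0.0563, 0.0259]
orientation: [0.364, 3.12, -0.0]
force: [-0.1, 0.1, 0.7]
opening: 0.0299
gripper_force: 0.0
```

```bash
python3 st.py; python3 - <<'E'
from h import *
from plant import robot
c=robot.get_calibration('wrist');p,d=robot.read_camera('wrist')
np.savez("wrist2.npz",p=p,d=d,K=c['intrinsics'],o=c['origin'],R=c['orientation'])
cv2.imwrite("pics/w2.png",p[:,:,::-1])
E
```

```text
3.2333 [ 0.452  -0.0563  0.0259] [ 3.6360e-01  3.1199e+00 -1.0000e-04] ramp xy -0.0522 0.0003 F along -0.08 lat 0.05 z 0.69
tool y [ 0.23   0.973 -0.   ] z [ 0.001 -0.    -1.   ]
```

View pics/w2.png

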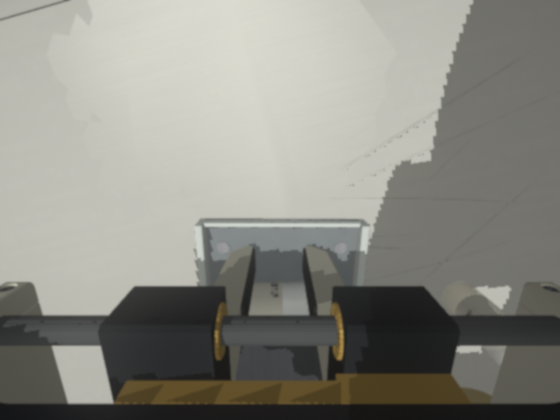

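The fingers (columns 225–335) are centred in the lane (200–365), level, and just behind the vial. I'll start the push along the apron.

Request:
arm_command([
  {"x":0.006,"y":-0.0015,"z":0,"rx":0,"ry":0,"rz":0,"claw":173},
  {"x":0.012,"y":-0.003,"z":0,"rx":0,"ry":0,"rz":0,"claw":173},
  {"x":0.018,"y":-0.0045,"z":0,"rx":0,"ry":0,"rz":0,"claw":173},
  {"x":0.024,"y":-0.006,"z":0,"rx":0,"ry":0,"rz":0,"claw":173},
  {"x":0.03,"y":-0.0075,"z":0,"rx":0,"ry":0,"rz":0,"claw":173},
  {"x":0.036,"y":-0.009,"z":0,"rx":0,"ry":0,"rz":0,"claw":173},
  {"x":0.042,"y":-0.0105,"z":0,"rx":0,"ry":0,"rz":0,"claw":173},
  {"x":0.048,"y":-0.012,"z":0,"rx":0,"ry":0,"rz":0,"claw":173},
  {"x":0.054,"y":-0.0135,"z":0,"rx":0,"ry":0,"rz":0,"claw":173},
  {"x":0.06,"y":-0.015,"z":0,"rx":0,"ry":0,"rz":0,"claw":173},
])

```text
t: 4.12
tool_pos: [0.4817, -0.0637, 0.0256]
orientation: [-0.363, -3.12, 0.0]
force: [0.8, 0.2, 0.1]
opening: 0.0298
gripper_force: 0.0
```

```bash
python3 st.py; python3 - <<'E'
from h import *
from plant import robot
c=robot.get_calibration('top');p,d=robot.read_camera('top')
q,_=robot.read_camera('scene')
b=lambda p:cv2.resize(p,None,fx=4,fy=4,interpolation=cv2.INTER_CUBIC)
cv2.imwrite("pics/t3.png",np.clip(np.hstack([b(p[150:270,230:310]),b(q[180:300,220:340])])[:,:,::-1]*1.6,0,255))
E
```

```text
4.1167 [ 0.4817 -0.0637  0.0256] [-0.3635 -3.1205  0.    ] ramp xy -0.0216 -0.0 F along 0.73 lat 0.38 z 0.07
tool y [ 0.23   0.973 -0.   ] z [-0. -0. -1.][ WARN:0@0.699] global loadsave.cpp:1063 imwrite_ Unsupported depth image for selected encoder is fallbacked to CV_8U.
```

View pics/t3.png

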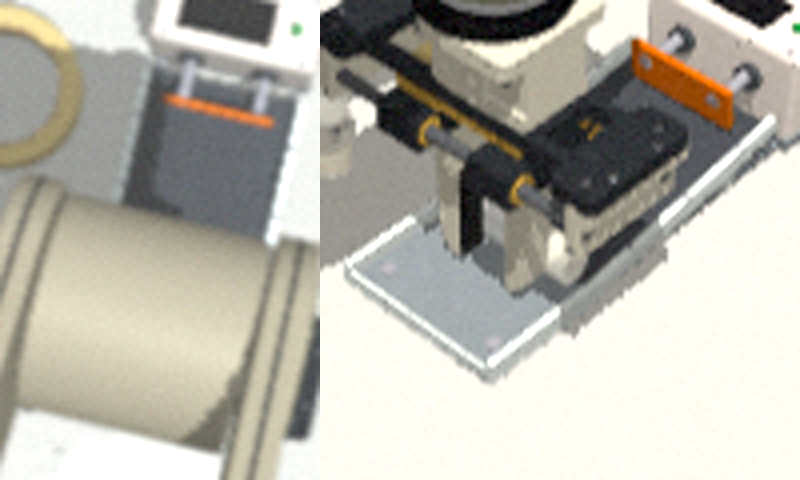

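The scene half shows the fingers behind the vial, with its end visible at (565,255) just ahead of them. The orange plate at (685,85) isn't blocked, so I can track how far it moves. Next comes the slope, rising 0.14 mm per mm.

Request:
arm_command([
  {"x":0.007,"y":-0.0016,"z":0.001,"rx":0,"ry":0,"rz":0,"claw":173},
  {"x":0.014,"y":-0.0033,"z":0.002,"rx":0,"ry":0,"rz":0,"claw":173},
  {"x":0.021,"y":-0.005,"z":0.003,"rx":0,"ry":0,"rz":0,"claw":173},
  {"x":0.028,"y":-0.0066,"z":0.004,"rx":0,"ry":0,"rz":0,"claw":173},
  {"x":0.035,"y":-0.0083,"z":0.005,"rx":0,"ry":0,"rz":0,"claw":173},
  {"x":0.042,"y":-0.01,"z":0.006,"rx":0,"ry":0,"rz":0,"claw":173},
  {"x":0.049,"y":-0.0116,"z":0.007,"rx":0,"ry":0,"rz":0,"claw":173},
  {"x":0.056,"y":-0.0132,"z":0.008,"rx":0,"ry":0,"rz":0,"claw":173},
  {"x":0.063,"y":-0.0149,"z":0.009,"rx":0,"ry":0,"rz":0,"claw":173},
  {"x":0.07,"y":-0.0165,"z":0.01,"rx":0,"ry":0,"rz":0,"claw":173},
])

```text
t: 5.05
tool_pos: [0.5167, -0.0719, 0.0307]
orientation: [-0.364, -3.12, -0.0]
force: [1.2, 0.0, -1.0]
opening: 0.0299
gripper_force: 0.1
```

Request:
arm_command([
  {"x":0.007,"y":-0.0016,"z":0.001,"rx":0,"ry":0,"rz":0,"claw":173},
  {"x":0.014,"y":-0.0033,"z":0.002,"rx":0,"ry":0,"rz":0,"claw":173},
  {"x":0.021,"y":-0.005,"z":0.003,"rx":0,"ry":0,"rz":0,"claw":173},
  {"x":0.028,"y":-0.0066,"z":0.004,"rx":0,"ry":0,"rz":0,"claw":173},
  {"x":0.035,"y":-0.0083,"z":0.005,"rx":0,"ry":0,"rz":0,"claw":173},
  {"x":0.042,"y":-0.01,"z":0.006,"rx":0,"ry":0,"rz":0,"claw":173},
  {"x":0.049,"y":-0.0116,"z":0.007,"rx":0,"ry":0,"rz":0,"claw":173},
  {"x":0.056,"y":-0.0132,"z":0.008,"rx":0,"ry":0,"rz":0,"claw":173},
  {"x":0.063,"y":-0.0149,"z":0.009,"rx":0,"ry":0,"rz":0,"claw":173},
  {"x":0.07,"y":-0.0165,"z":0.01,"rx":0,"ry":0,"rz":0,"claw":173},
])

```text
t: 5.88
tool_pos: [0.5517, -0.0802, 0.0357]
orientation: [-0.364, -3.12, 0.0]
force: [-0.4, 0.7, 0.3]
opening: 0.0301
gripper_force: 0.1
```

```bash
python3 st.py; python3 - <<'E'
from h import *
from plant import robot
q,_=robot.read_camera('scene')
w,_=robot.read_camera('wrist')
b=lambda p,k:cv2.resize(p,None,fx=k,fy=k,interpolation=cv2.INTER_CUBIC)
cv2.imwrite("pics/s4.png",np.clip(np.hstack([b(q[170:270,250:350],4),b(w[180:380,180:380],2)])[:,:,::-1]*1.6,0,255).astype(np.uint8))
E
```

```text
5.8833 [ 0.5517 -0.0802  0.0357] [-0.3636 -3.1204  0.    ] ramp xy 0.0504 -0.0 F along -0.52 lat 0.57 z 0.28
tool y [ 0.23   0.973 -0.   ] z [-0. -0. -1.]
```

View pics/s4.png

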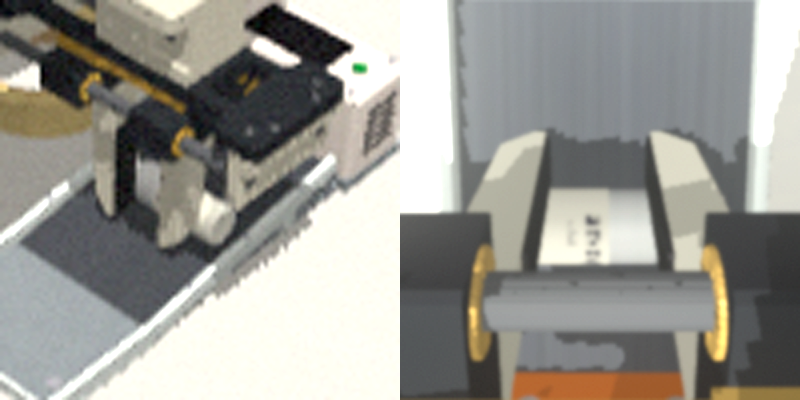

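The vial is on the slope, square and in contact with both fingers: its end shows at (210,220) on the left, and its label at (600,230) between the fingers on the right. I'll go on up to just short of the plate.

Request:
arm_command([
  {"x":0.007,"y":-0.0016,"z":0.001,"rx":0,"ry":0,"rz":0,"claw":173},
  {"x":0.014,"y":-0.0033,"z":0.002,"rx":0,"ry":0,"rz":0,"claw":173},
  {"x":0.021,"y":-0.005,"z":0.003,"rx":0,"ry":0,"rz":0,"claw":173},
  {"x":0.028,"y":-0.0066,"z":0.004,"rx":0,"ry":0,"rz":0,"claw":173},
  {"x":0.035,"y":-0.0083,"z":0.005,"rx":0,"ry":0,"rz":0,"claw":173},
  {"x":0.042,"y":-0.01,"z":0.006,"rx":0,"ry":0,"rz":0,"claw":173},
  {"x":0.049,"y":-0.0116,"z":0.007,"rx":0,"ry":0,"rz":0,"claw":173},
  {"x":0.056,"y":-0.0132,"z":0.008,"rx":0,"ry":0,"rz":0,"claw":173},
  {"x":0.063,"y":-0.0149,"z":0.009,"rx":0,"ry":0,"rz":0,"claw":173},
  {"x":0.07,"y":-0.0165,"z":0.01,"rx":0,"ry":0,"rz":0,"claw":173},
])

```text
t: 6.82
tool_pos: [0.5867, -0.0884, 0.0407]
orientation: [-0.364, -3.12, 0.0]
force: [-0.1, -0.1, 0.8]
opening: 0.0301
gripper_force: 0.1
```

```bash
cat > pl.py <<'E'
from h import *
from plant import robot
import sys
# mean force over several periods, orange edge position in the wrist view on plate-top height
y=np.radians(-13.3);u=np.array([np.cos(y),np.sin(y)]);F0=np.array([.5027,-.0686])
fs=[];xs=[]
for i in range(6):
    c=robot.get_calibration('wrist');s=robot.read_state();p,d=robot.read_camera('wrist');fs.append(s['force'][:2]@u)
    hsv=cv2.cvtColor(p,cv2.COLOR_RGB2HSV);o=(hsv[...,0]<14)&(hsv[...,1]>160)&(hsv[...,2]>70);o[:300]=0;o[:,:240]=0;o[:,320:]=0
    top=[np.argmax(o[:,k]) for k in range(255,315) if o[:,k].sum()>2]
    r=np.median(top) if top else np.nan;xs.append(r)
r=np.median(xs)
P=ray((282,r),.051,c['intrinsics'],c['origin'],c['orientation'])[:2]
print('force along',np.mean(fs).round(2),np.std(fs).round(2),'edge row',r,'ramp x',((P-F0)@u).round(4))
cv2.imwrite(f"pics/{sys.argv[1]}.png",np.clip(cv2.resize(p[220:420,160:400],None,fx=3,fy=3)[:,:,::-1]*1.6,0,255).astype(np.uint8))
E
python3 st.py; python3 pl.py p5
```

```text
6.8167 [ 0.5867 -0.0884  0.0407] [-0.3636 -3.1205  0.    ] ramp xy 0.0863 0.0 F along -0.07 lat -0.15 z 0.79
tool y [ 0.23   0.973 -0.   ] z [-0. -0. -1.]
force along -0.17 0.32 edge row nan ramp x nan
```

View pics/p5.png

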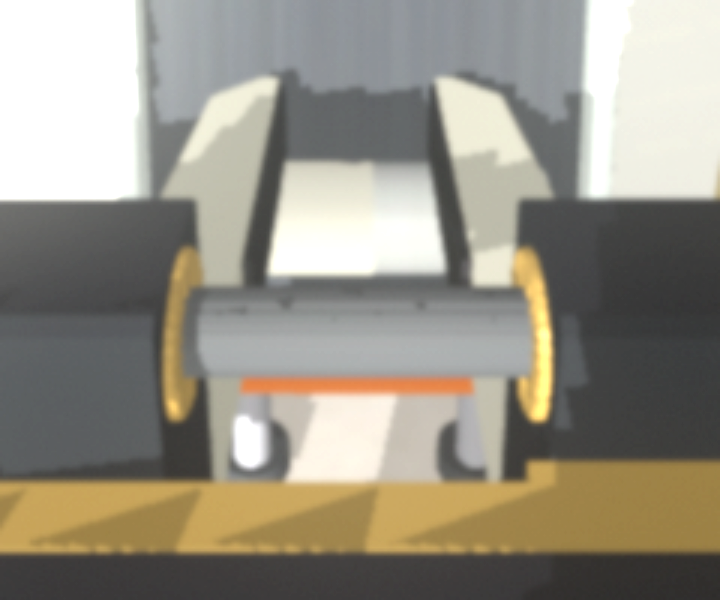

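The wrist crop shows the vial between the fingers at rows 165–275 and the plate's top edge at row ≈385, still untouched; force is at baseline (−0.17 N). I'll approach slowly and watch the averaged force.

Request:
arm_command([
  {"x":0.004,"y":-0.001,"z":0.0006,"rx":0,"ry":0,"rz":0,"claw":173},
  {"x":0.008,"y":-0.002,"z":0.0011,"rx":0,"ry":0,"rz":0,"claw":173},
  {"x":0.012,"y":-0.003,"z":0.0017,"rx":0,"ry":0,"rz":0,"claw":173},
  {"x":0.016,"y":-0.0038,"z":0.0023,"rx":0,"ry":0,"rz":0,"claw":173},
  {"x":0.016,"y":-0.0038,"z":0.0023,"rx":0,"ry":0,"rz":0,"claw":173},
  {"x":0.016,"y":-0.0038,"z":0.0023,"rx":0,"ry":0,"rz":0,"claw":173},
])

```text
t: 7.62
tool_pos: [0.5945, -0.0903, 0.0418]
orientation: [0.364, 3.12, -0.0]
force: [0.1, 0.5, -0.2]
opening: 0.03
gripper_force: 0.0
```

```bash
cat > fc.py <<'E'
from h import *
from plant import robot
y=np.radians(-13.3);u=np.array([np.cos(y),np.sin(y)]);F0=np.array([.5027,-.0686]);fs=[];xs=[]
for i in range(14):
    s=robot.read_state();robot.read_camera('top');fs.append(s['force'][:2]@u);xs.append((s['tool_pos'][:2]-F0)@u)
print('t',s['t'],'F along',np.mean(fs).round(3),'+-',(np.std(fs)/14**.5).round(3),'ramp x',np.mean(xs).round(4),'z',s['tool_pos'][2].round(4))
E
python3 fc.py
```

```text
t 8.2667 F along 0.027 +- 0.09 ramp x 0.0941 z 0.0418
```

Request:
arm_command([
  {"x":0.004,"y":-0.001,"z":0.0006,"rx":0,"ry":0,"rz":0,"claw":173},
  {"x":0.008,"y":-0.002,"z":0.0011,"rx":0,"ry":0,"rz":0,"claw":173},
  {"x":0.008,"y":-0.002,"z":0.0011,"rx":0,"ry":0,"rz":0,"claw":173},
])

```text
t: 8.57
tool_pos: [0.5986, -0.0913, 0.0424]
orientation: [0.364, 3.12, 0.0]
force: [-0.5, 0.7, -0.2]
opening: 0.0303
gripper_force: 0.5
```

```bash
python3 fc.py
```

```text
t 9.2167 F along -0.799 +- 0.089 ramp x 0.0982 z 0.0423
```

Request:
arm_command([
  {"x":0.004,"y":-0.001,"z":0.0006,"rx":0,"ry":0,"rz":0,"claw":173},
  {"x":0.004,"y":-0.001,"z":0.0006,"rx":0,"ry":0,"rz":0,"claw":173},
])

```text
t: 9.43
tool_pos: [0.6006, -0.0918, 0.0428]
orientation: [0.364, 3.12, -0.0]
force: [-1.1, 0.4, 1.1]
opening: 0.03
gripper_force: 0.7
```

```bash
python3 fc.py
```

```text
t 10.0833 F along -1.213 +- 0.12 ramp x 0.1004 z 0.0426
```

Contact came at ramp x ≈97 mm, as predicted. I'll press on to about 109 mm, roughly 12 mm of plate travel.

Request:
arm_command([
  {"x":0.002,"y":-0.0005,"z":0.0003,"rx":0,"ry":0,"rz":0,"claw":173},
  {"x":0.004,"y":-0.001,"z":0.0006,"rx":0,"ry":0,"rz":0,"claw":173},
  {"x":0.006,"y":-0.0014,"z":0.0009,"rx":0,"ry":0,"rz":0,"claw":173},
  {"x":0.008,"y":-0.0019,"z":0.0011,"rx":0,"ry":0,"rz":0,"claw":173},
  {"x":0.01,"y":-0.0024,"z":0.0014,"rx":0,"ry":0,"rz":0,"claw":173},
  {"x":0.012,"y":-0.0028,"z":0.0017,"rx":0,"ry":0,"rz":0,"claw":173},
  {"x":0.014,"y":-0.0033,"z":0.002,"rx":0,"ry":0,"rz":0,"claw":173},
  {"x":0.0165,"y":-0.0039,"z":0.0023,"rx":0,"ry":0,"rz":0,"claw":173},
  {"x":0.0165,"y":-0.0039,"z":0.0023,"rx":0,"ry":0,"rz":0,"claw":173},
])

```text
t: 10.88
tool_pos: [0.6088, -0.0938, 0.0438]
orientation: [0.364, 3.12, -0.0]
force: [-1.6, 0.4, -0.2]
opening: 0.0298
gripper_force: 1.1
```

```bash
python3 fc.py; python3 pl.py p6
```

```text
t 11.5333 F along -2.194 +- 0.152 ramp x 0.1089 z 0.0438
force along -2.12 0.51 edge row nan ramp x nan
```

View pics/p6.png

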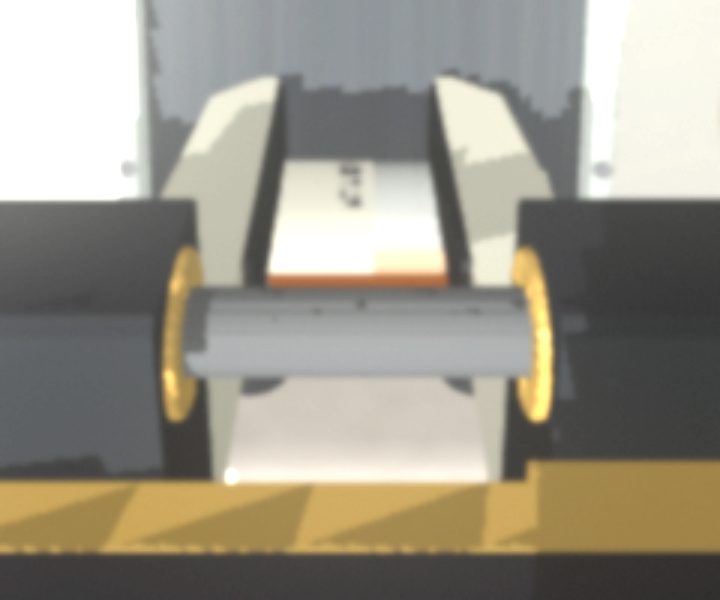

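The vial stays square against the orange plate (row ≈278), and the force of 2.2 N points to about 10–12 mm of press. I'll add 1.5 mm for margin.

Request:
arm_command([
  {"x":0.0015,"y":-0.0004,"z":0.0002,"rx":0,"ry":0,"rz":0,"claw":173},
  {"x":0.003,"y":-0.0007,"z":0.0004,"rx":0,"ry":0,"rz":0,"claw":173},
  {"x":0.003,"y":-0.0007,"z":0.0004,"rx":0,"ry":0,"rz":0,"claw":173},
  {"x":0.003,"y":-0.0007,"z":0.0004,"rx":0,"ry":0,"rz":0,"claw":173},
  {"x":0.003,"y":-0.0007,"z":0.0004,"rx":0,"ry":0,"rz":0,"claw":173},
])

```text
t: 12.3
tool_pos: [0.6102, -0.0941, 0.044]
orientation: [0.364, 3.12, -0.0]
force: [-2.4, 0.6, -0.0]
opening: 0.0295
gripper_force: 1.2
```

```bash
python3 fc.py; python3 -c "
from plant import robot
print(robot.close_job())"
```

```text
t 12.95 F along -2.204 +- 0.127 ramp x 0.1104 z 0.044
the job is handed in; nothing more can be done
None
```

I pushed the vial up the ramp and handed in the job with the fingers holding it square against the orange plate at about 2.2 N, an estimated 10–13 mm of the 16 mm travel judging by force and arm position; the hand-in returned no verdict.

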